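# Tug the germination box's lid, free its bolt if caught, and hold the lid open

## Task

The green lid of the white germination box falls shut by itself, and its bolt may or may not have caught it. Leaving the bolt as it is, first tug the lid up lightly by its steel pull; if it is caught, do not force it but draw the bolt fully away from the pull by its red grip. Then raise the lid by the pull until the pull is about 12 cm higher than when shut and finish still holding it there, motionless, leaving the jar, the beaker and the dropper bottle where they stand.

Things in the scene. Friction and masses are not known exactly. Their poses are not given: they have to be found in the camera images.
- germ_box: The white germination box, fixed to the table, 190 (x) x 280 (y) x 83 mm high, green lid on top to z = 98 mm. Origin: centre of its underside, on the table. Its own +x points to the hinged back, -x to the front (the robot's side), +y along the front towards the pull, -y along the front towards the bolt; it stands turned by up to 0.3 rad. On its front, a grey bolt housing stands 50 mm out (own x -145 to -95 mm, y -130 to +30 mm, top at z = 60 mm).
- lid_hinge (a joint): Angle of the lid about its hinge line at the box's back (rad): 0 shut, grows as the front rises, stop at 1.2. It falls shut by its own weight at every angle (lid about 0.3 to 0.6 kg; 1.5 to 3.5 N at the pull lifts it). A caught lid can rise only through its play, to about 0.027 rad (6 to 7 mm at the pull), and then stops hard; one that is free goes on rising. More than 60 N between bolt and lid counts as forcing.
- pull_grip (a point): Middle of the steel pull's bar: a round bar of 12 mm diameter lying along the box's own y, about 70 mm clear between its two arms, 40 mm in front of the lid's front edge, bar centre at z = 96 mm when shut, only free air down to the table beneath it. It can be pinched from above with the fingers in front of and behind the bar, and turns easily in the grip as the lid swings. Moves with the lid on an arc of 245 mm about the hinge line; 12 cm of rise is about 0.5 rad.
- lid_hinge_line (a point): Point on the lid's hinge line, at the back rim of the box (box's own x = +100, y = 0, z = 86 mm); the line runs along the box's own y. Fixed to the box.
- lid: The green lid plate, 205 x 292 x 12 mm, with its steel pull and, at its front edge above the bolt housing, a grey hood 32 x 56 x 34 mm (box's own x -135 to -103, y -28 to +28 mm) that hides the keeper; origin on the hinge line in the middle of its length; its +x points backward, away from the pull.
- bolt_slide (a joint): Travel of the bolt (m): 0 pushed in, 0.030 fully drawn at its stop. Grows as the red grip slides along the box's own -y, away from the pull. It stays where it is left; about 2.5 N moves it. It starts at 0.006 to 0.012. How far in the keeper hidden in the housing is set differs from time to time, so this number does not tell whether the lid is caught; drawn to 0.027 or more, the lid is always free.
- bolt: The bolt's upright red grip with its hidden tongue; origin in the bolt 46 mm above the table, under the grip.
- grip_mid (a point): Point on the axis of the red grip, an upright round post of 15 mm diameter that stands on the bolt housing from z = 64 to z = 110 mm; this point is at z = 91 mm, 35 mm in front of the lid's front edge.
- jar: Bystander: clear screw jar with a red cap, 62 mm wide, 105 mm tall, loose; origin at the centre of its underside.
- beaker: Bystander: clear beaker, 80 mm wide, 95 mm tall, loose; origin at the centre of its underside.
- dropper: Bystander: small brown dropper bottle with a black bulb, 36 mm wide, 99 mm tall, loose; origin at the centre of its underside.

How it is judged:
By the outcome, as a careful person would: the job done as asked, in the order asked, and still so for the second after the job is handed in, while the arm keeps its last pose, push and grip.
It also fails if it takes over 58 s, if anything falls off the work surface, if the arm or the gripper's body presses on something with over 40 N, if the wrist force passes 120 N, or if a joint passes its speed limit or range.

## Robot

A 6-joint arm with a two-finger parallel gripper is mounted at the origin on a cart in front of the work surface, level with it; the furniture and walls round the work are solid. World frame = base frame: x ahead of the robot, y to its left, z up, the work surface at z = 0. Lengths are in m, angles in degrees, forces in N, time in s.
With the tool pointing down it reaches from about 0.275 to 0.975 m from the base axis. Payload 8.4 kg.
Tool frame: the origin (TCP) lies on the centre line of the jaws, within the pads' length; the fingertips stand 17 mm ahead of it and the grasp point (between the pads) lies 2 mm behind it; z points along the fingers, y is the line along which they close (so a half turn about z gives the same grasp; the last joint's range is limited). The gripper opens to 92 mm and grips with 3 to 60 N. Pads are 20 mm wide; open, the fingers measure 128 mm over their backs; the gripper's body (75 mm by 189 mm) begins 69 mm behind the grasp point.
Start: joints at [72.514, 20.225, 93.587, -0, 66.188, -0.138], TCP at [0.186, 0.597, 0.232] pointing down, gripper open.
Joint ranges: [-150.9, 150.9], [-52.94, 120.26], [3.33, 152.33], [-74.26, 254.26], [0, 154.13], [-172.89, 172.89]. Speed limits (degrees/s): [127.2, 127.2, 159.86, 180, 180, 180].

## Interface

Orientations are given as a 3x3 rotation matrix whose columns are the frame's x, y, z axes.
In Python, from workcell import manip, optics, models gives the robot as it stands. Calls block until the motion is done:
- manip.movep(position, orientation): joint-space move of the TCP to a pose.
- manip.servo_line(position, rot=None, speed=0.15, max_force=None): straight line of the TCP; rot=None keeps the orientation; speed is the mean speed in m/s. With max_force (N) it stops when the force on the tool has changed by that much, and returns True; else False.
- manip.movej(angles): joint-space move.
- manip.command_gripper(opening, newtons=None): opening from 0.0 (shut) to 1.0 (fully open); newtons is the grip in N (None keeps the last); returns when the fingers have stopped.
- manip.pause(seconds).
- manip.inverse_kinematics(position, orientation): joint angles nearest the present ones, or None.
- optics.capture(name): name is "scene" or "top" or "wrist"; returns a dict with "frame" (420x560x3 uint8, red, green, blue), "depth" (420x560 float32, m along the optical axis (not along the pixel's ray), 0 where there is no reading), "fov_y" (degrees; the focal length in pixels is half the picture's height over the tangent of half this angle, whatever the lens; pixels are square), "cx", "cy" (the principal point, pixels), "camera_from_world" (4x4, takes a point from world to camera coordinates). Camera axes: x right, y down, z forward; pixel columns grow to the right and rows downward; lengths in m; the calibration is good to about 2 mm. The wrist camera is an equidistant fisheye: a pixel r from the principal point sees the ray r / f radians off the axis. A picture is of the moment at which its call begins.
A pose or a line that the arm cannot do raises manip.Unreachable and nothing moves.
- manip.close_job(): hands the job in; it is judged then, once.
Trained networks look in the newest picture that a camera, given by its name, has taken for a name from the list of things; names that differ only in an ending like _2 or _b are one class to them, and where a whole thing is asked for, a point or a joint stands for the part that bears it (a point fixed in the world has none). Each returns a list of dicts, best first, with "score" (0 to 1); they miss things now and then, are a little off and sometimes report something else, mostly with a low value. They report only what shows in the picture. A call takes as long as a camera call.
- models.cut_out(camera, query): "pixels" (420x560 bool, what is visible of it) and "extent" ([left, top, right, bottom] in pixels, round what is visible of it).
Readings, each from a call of its own:
- manip.read_time_s(): time.
- manip.read_joint_positions(): joint angles.
- manip.read_qd(): joint speeds.
- manip.read_tau(): joint torques, N m.
- manip.read_tool_pos(): TCP position.
- manip.read_eef_rot(): TCP orientation.
- manip.read_contact_force(): force on the tool from outside, world axes, zero at the start.
- manip.read_wrist_torque(): the same for the moment, N m.
- manip.read_width(): opening from 0.0 (shut) to 1.0 (fully open).
- manip.read_finger_force(): force on a finger pad.
Only numpy, scipy, OpenCV 4.12 (cv2) and the standard library are available. Lean on these libraries where they do the work, as an engineer would, in place of code of your own. Each camera call takes 0.05 s, during which the arm holds its last target. There are 200 camera calls.

## Working session

There is one attempt and no reset: what is moved stays moved. The work goes in short steps, each a Python script; the robot and the scene stay as the last script left them, time stands still between calls to the robot, and variables do not carry over. Pictures are saved under pics/ and viewed, at most 10 in all, crops included, and the job is handed in when it is done.

```bash
mkdir -p pics; cat > h.py <<'E'
import numpy as np, cv2
from workcell import manip, optics, models
def cloud(c):
    d=c["depth"];h,w=d.shape;f=h/2/np.tan(np.radians(c["fov_y"])/2)
    v,u=np.mgrid[:h,:w]
    P=np.stack([(u-c["cx"])/f*d,(v-c["cy"])/f*d,d],-1)
    T=np.linalg.inv(c["camera_from_world"])
    W=P@T[:3,:3].T+T[:3,3]; W[d<=0]=np.nan
    return W
E
python3 - <<'E'
from h import *
ims=[]
for n in ("scene","top"):
    c=optics.capture(n);W=cloud(c);ims.append(c["frame"].copy());np.save(n+".npy",W)
    for q in ("germ_box","lid","pull_grip","bolt","jar","beaker","dropper"):
        for r in models.cut_out(n,q)[:2]:
            p=W[r["pixels"]];p=p[~np.isnan(p[:,0])]
            print(n,q,round(r["score"],2),np.round(r["extent"]).astype(int),len(p),*( [np.round(np.percentile(p,k,axis=0),3) for k in (5,50,95)] if len(p) else []))
    cv2.imwrite(f"pics/{n}.png",c["frame"][:,:,::-1])
E
```

```text
scene germ_box 0.63 [197 181 301 263] 5217 [0.517 0.095 0.008] [0.606 0.292 0.096] [0.713 0.356 0.1  ]
scene lid 0.9 [198 184 301 238] 3334 [0.518 0.092 0.09 ] [0.614 0.233 0.098] [0.717 0.349 0.1  ]
scene pull_grip 0.63 [199 181 303 234] 3225 [0.52  0.094 0.091] [0.614 0.233 0.098] [0.713 0.348 0.1  ]
scene jar 0.65 [364 174 381 207] 578 [ 0.398 -0.185  0.006] [ 0.418 -0.153  0.058] [ 0.448 -0.143  0.102]
scene beaker 0.67 [183 246 215 292] 1282 [0.55  0.465 0.004] [0.571 0.51  0.06 ] [0.619 0.532 0.091]
scene beaker 0.21 [199 180 301 235] 3230 [0.519 0.094 0.091] [0.612 0.233 0.098] [0.714 0.347 0.1  ]
scene dropper 0.79 [236 264 252 304] 455 [0.434 0.479 0.005] [0.444 0.493 0.042] [0.459 0.502 0.09 ]
top germ_box 0.9 [210 152 309 235] 6782 [0.506 0.075 0.06 ] [0.614 0.198 0.099] [0.723 0.333 0.104]
top lid 0.55 [209 150 310 239] 6217 [0.516 0.078 0.093] [0.622 0.208 0.099] [0.722 0.334 0.104]
top pull_grip 0.63 [207 149 308 239] 6432 [0.513 0.076 0.092] [0.622 0.208 0.099] [0.725 0.334 0.104]
top jar 0.93 [365 242 388 260] 368 [ 0.401 -0.193  0.033] [ 0.425 -0.165  0.101] [ 0.45  -0.146  0.108]
top jar 0.67 [208 152 311 239] 6146 [0.522 0.078 0.093] [0.623 0.208 0.099] [0.722 0.334 0.104]
top beaker 0.93 [154 190 184 217] 558 [0.551 0.464 0.018] [0.585 0.5   0.042] [0.616 0.53  0.094]
top dropper 0.59 [168 240 181 249] 93 [0.438 0.467 0.03 ] [0.449 0.476 0.056] [0.463 0.486 0.096]
```

View pics/scene.png

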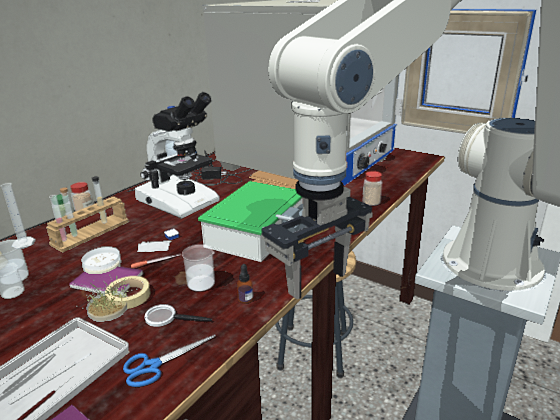

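View pics/top.png

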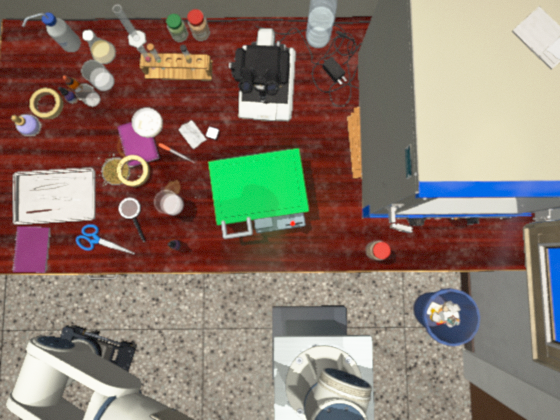

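The scene view shows the box with the arm hanging over its front. In the top view the green lid spans about (210–308, 150–235), with the pull near (236,228), the red grip near (293,224), the jar at (378,250), the beaker at (169,204) and the dropper at (175,244). Next I fit the box pose from the green lid.

```bash
python3 - <<'E'
from h import *
W=np.load("top.npy");im=cv2.imread("pics/top.png").astype(int)
b,g,r=im[...,0],im[...,1],im[...,2]
m=(g>r+60)&(g>b+60)&(abs(W[...,2]-.098)<.01)
p=W[m][:,:2].astype(np.float32)
(c,s,a)=cv2.minAreaRect(p*1000);print("rect",c,s,a,len(p),np.median(W[m][:,2]))
bp=cv2.boxPoints((c,s,a))/1000;print(bp)
# box x axis: short side direction closest to +x
e=[bp[1]-bp[0],bp[2]-bp[1]]
ex=min(e,key=np.linalg.norm);ex=ex/np.linalg.norm(ex);ex*=np.sign(ex[0]);ey=np.array([-ex[1],ex[0]])
print("yaw",np.arctan2(ex[1],ex[0]))
L=(W[...,:2]-np.array(c)/1000)@np.stack([ex,ey],1)
rm=(r>g+70)&(r>b+70)&(W[...,2]>.075)&(W[...,2]<.13)&(abs(L[...,0])<.2)&(abs(L[...,1])<.2)
print("red",rm.sum(),np.median(W[rm],0) if rm.any() else 0,np.median(L[rm],0) if rm.any() else 0)
q=(W[...,2]>.075)&(W[...,2]<.12)&(L[...,0]<-.112)&(L[...,0]>-.17)&(abs(L[...,1])<.16)
Q=np.c_[L[q],W[q][:,2]];print(np.round(Q[np.argsort(Q[:,1])][::3],3))
f=cv2.resize(im[140:250,200:320].astype(np.uint8),None,fx=6,fy=5.45,interpolation=cv2.INTER_CUBIC)
cv2.imwrite("pics/crop.png",f)
# surroundings: high points near the work
for x0 in np.arange(.3,.9,.1):
    k=(W[...,0]>x0)&(W[...,0]<x0+.1)&(W[...,1]>-.4)&(W[...,1]<.5)&(W[...,2]>.15)
    if k.any():print(x0,"ymax of tall",W[k][:,1].max(),W[k][:,2].max())
E
```

```text
rect (879.7535400390625, 267.91192626953125) (745.890380859375, 307.688232421875) 13.954421043395996 5886 0.09904753005325917
[[0.48071527 0.32728   ]
 [0.55491424 0.02867236]
 [1.2787918  0.20854382]
 [1.2045928  0.5071515 ]]
yaw -1.3272458
red 0 0 0
[[-0.135 -0.16   0.097]
 [-0.112 -0.158  0.094]
 [-0.118 -0.157  0.096]
 [-0.114 -0.156  0.099]
 [-0.12  -0.154  0.1  ]
 [-0.118 -0.153  0.093]
 [-0.119 -0.152  0.101]
 [-0.133 -0.149  0.092]
 [-0.113 -0.149  0.097]
 [-0.132 -0.147  0.094]
 [-0.135 -0.146  0.095]
 [-0.123 -0.146  0.093]
 [-0.121 -0.144  0.098]
 [-0.135 -0.142  0.091]]
0.4 ymax of tall -0.1360659983586095 0.39220146354805596
0.5 ymax of tall -0.12792884363126167 0.6254589670992533
0.6000000000000001 ymax of tall -0.12928514423107573 0.6241217620563406
0.7000000000000002 ymax of tall -0.13049007632160847 0.6262206710384463
0.8000000000000003 ymax of tall 0.2560981651654547 0.6284377988405722
0.9000000000000001 ymax of tall 0.29008121165066036 0.6239461627998002
```

View pics/crop.png

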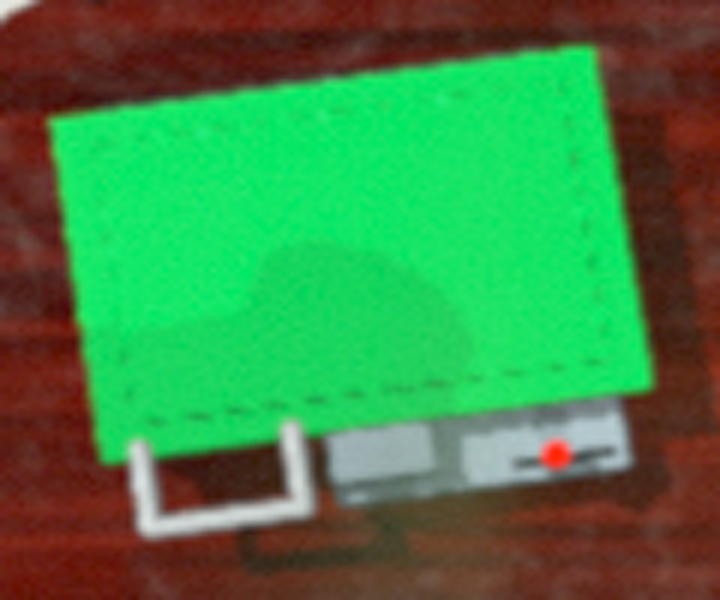

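The crop shows the pull bar from (150,525) to (310,508), the hood at about (380,455) and the red grip at (556,455). The rectangle fit was pulled off by green elsewhere, so I'll restrict it to the lid and cast rays onto the known heights.

```bash
python3 - <<'E'
from h import *
W=np.load("top.npy");im=cv2.imread("pics/top.png").astype(int)
b,g,r=im[...,0],im[...,1],im[...,2]
m=(g>r+60)&(g>b+60);k=np.zeros_like(m);k[140:245,200:320]=1;m&=k
c=optics.capture("top");f=210/np.tan(np.radians(c["fov_y"])/2);T=np.linalg.inv(c["camera_from_world"])
def ray(uv,z):
    uv=np.atleast_2d(uv);d=np.c_[(uv[:,0]-c["cx"])/f,(uv[:,1]-c["cy"])/f,np.ones(len(uv))]@T[:3,:3].T
    return (T[:3,3]+d*((z-T[2,3])/d[:,2])[:,None])[:,:2]
def uv(m):
    v,u=np.nonzero(m);return np.c_[u,v].astype(float)
p=ray(uv(m),.098).astype(np.float32)
R=cv2.minAreaRect(p*1000);cc=np.array(R[0])/1000;print(R)
bp=cv2.boxPoints(R)/1000
ex=min([bp[1]-bp[0],bp[2]-bp[1]],key=np.linalg.norm);ex/=np.linalg.norm(ex);ex*=np.sign(ex[0]);ey=np.array([-ex[1],ex[0]])
print("yaw",np.arctan2(ex[1],ex[0]))
B=np.stack([ex,ey],1)
k2=np.zeros_like(m);k2[208:235,280:310]=1
rm=(r>g+90)&(r>b+90)&(r>150)&k2
pr=ray(uv(rm).mean(0),.108)[0];print("red",rm.sum(),pr,(pr-cc)@B)
crop=lambda x,y:((x/6)+200-.4,(y/5.45)+140-.4)
for n,x,y,z in(("barL",150,525,.1),("barR",310,508,.1),("grip",556,455,.108)):
    q=ray(crop(x,y),z)[0];print(n,q,(q-cc)@B)
s=(im.min(-1)>150);k3=np.zeros_like(m);k3[220:240,218:256]=1
q=ray(uv(s&k3),.1);l=(q-cc)@B;bar=l[l[:,0]<-.13];print(len(bar),bar.mean(0),bar.min(0),bar.max(0))
E
```

```text
((630.3750610351562, 205.1044921875), (206.37136840820312, 293.0229187011719), 8.250235557556152)
yaw 0.14399372
red 20 [0.51071576 0.09888461] [-0.13366312 -0.08794988]
barL [0.47283692 0.30904761] [-0.14099226  0.12547359]
barR [0.4818734  0.22609903] [-0.14395214  0.04208675]
grip [0.51059905 0.09836887] [-0.13385263 -0.08844354]
106 [-0.14107627  0.08489175] [-0.14729389  0.04120277] [-0.13066972  0.13042297]
```

```bash
cat >> h.py <<'E'
cc=np.array([.6304,.2051]);yaw=.144
ex=np.array([np.cos(yaw),np.sin(yaw)]);ey=np.array([-ex[1],ex[0]])
def own(x,y): return cc+(x+.0025)*ex+y*ey   # box own coords -> world xy
def toown(p): d=np.asarray(p)[...,:2]-cc; return np.stack([d@ex-.0025,d@ey],-1)
def R(s):
    y=np.r_[s*ex,0];z=np.array([0,0,-1.]);return np.stack([np.cross(y,z),y,z],1)
def fish(c):
    d=c["depth"];h,w=d.shape;f=h/2/np.tan(np.radians(c["fov_y"])/2)
    v,u=np.mgrid[:h,:w];X=u-c["cx"];Y=v-c["cy"];r=np.hypot(X,Y)+1e-9;t=np.tan(np.minimum(r/f,1.5))
    P=np.stack([X/r*t*d,Y/r*t*d,d],-1);T=np.linalg.inv(c["camera_from_world"])
    W=P@T[:3,:3].T+T[:3,3];W[d<=0]=np.nan;return W
E
python3 - <<'E'
from h import *
p=np.r_[own(-.145,.085),.22]
best=min((1,-1),key=lambda s:np.abs(np.subtract(manip.inverse_kinematics(p,R(s)),manip.read_joint_positions())).max())
print(best,p,manip.inverse_kinematics(p,R(best)),manip.inverse_kinematics(p,R(-best)))
manip.command_gripper(.32,15)
manip.movep(p,R(best))
c=optics.capture("wrist");W=fish(c);np.save("w1.npy",W)
cv2.imwrite("pics/w1.png",c["frame"][:,:,::-1])
O=toown(W);z=W[...,2]
q=(abs(z-.1)<.008)&(O[...,0]<-.125)&(O[...,0]>-.175)&(O[...,1]>.02)&(O[...,1]<.15)
print("bar",q.sum(),np.c_[O[q],z[q]].mean(0) if q.any() else 0,np.percentile(O[q],[2,98],axis=0))
im=c["frame"].astype(int);rm=(im[...,0]>im[...,1]+70)&(im[...,0]>im[...,2]+70)&(z>.07)&(z<.12)&(abs(O[...,0]+.14)<.03)
if rm.any():print("red",rm.sum(),np.median(np.c_[O[rm],z[rm]],0),np.percentile(O[rm],[2,98],axis=0))
print(manip.read_time_s(),manip.read_contact_force())
E
```

```text
1 [0.47717715 0.26877109 0.22      ] [ 2.92335549e+01  1.40564432e+01  1.03800659e+02 -2.54444375e-14
  6.21428976e+01  2.09829626e+01] [ 2.92335549e+01  1.40564432e+01  1.03800659e+02 -2.54444375e-14
  6.21428976e+01 -1.59017037e+02]
bar 1878 [-0.14069615  0.08517623  0.10174297] [[-0.14970867  0.02473679]
 [-0.12600124  0.12993902]]
red 368 [-0.13446843 -0.08354064  0.09836307] [[-0.14078453 -0.09275844]
 [-0.12789143 -0.08148731]]
3.5167 [-0.29055955 -0.36077829 -0.47061756]
```

View pics/w1.png

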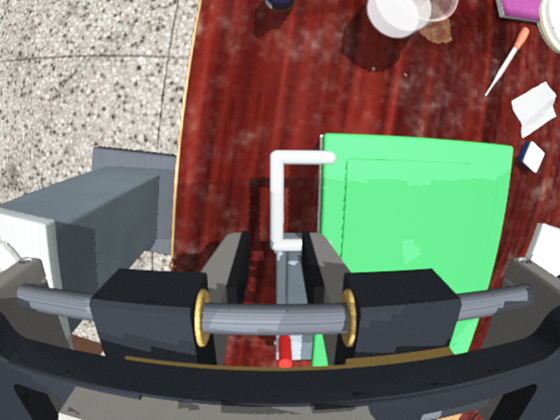

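The wrist view shows the pull bar at column ~277, rows 155–245, in line between the fingers (~245 and ~325), with the red post at (286,350). I refine x on the mid-bar, then descend, grip and tug.

```bash
python3 - <<'E'
from h import *
W=np.load("w1.npy");O=toown(W);z=W[...,2]
q=(z>.085)&(z<.108)&(O[...,0]<-.125)&(O[...,0]>-.175)&(O[...,1]>.07)&(O[...,1]<.105)
bx=np.percentile(O[q][:,0],[2,50,98]);print(bx)
x=np.clip(bx[1],-.148,-.140)
p=np.r_[own(x,.085),.22];p1=np.r_[own(x,.085),.094]
manip.servo_line(p1+[0,0,.04],speed=.15)
print("hit",manip.servo_line(p1,speed=.08,max_force=6),manip.read_tool_pos())
manip.command_gripper(0,20)
print("w",manip.read_width()*92,manip.read_finger_force(),manip.read_contact_force())
z0=manip.read_tool_pos();np.save("z0.npy",z0)
print("stopped",manip.servo_line(z0+np.array([0,0,.016]),speed=.02,max_force=9))
print(manip.read_tool_pos()-z0,manip.read_contact_force(),manip.read_width()*92,manip.read_time_s())
E
```

```text
[-0.14970495 -0.14444129 -0.13834205]
hit False [0.47780183 0.26888036 0.0939874 ]
w 11.507160031167633 20.000520050525665 [ 1.4281812  -0.06917461  1.34804354]
stopped True
[3.67249976e-04 1.23034679e-05 7.26573129e-03] [ 3.55238918  1.76091214 -6.92459421] 10.892000585783851 5.8083
```

The lid stopped hard after 7.3 mm at about 9 N, so it is caught. I let it down, release it and draw the bolt, pinching the grip along the box's y so there is no lid-edge clearance problem and the push is positive.

```bash
python3 - <<'E'
from h import *
z0=np.load("z0.npy")
manip.servo_line(z0,speed=.03)
manip.command_gripper(.32,20)
manip.servo_line(z0+[0,0,.1],speed=.15)
g=own(-.137,-.0875)
def Ry(s):
    y=np.r_[s*ey,0];z=np.array([0,0,-1.]);return np.stack([np.cross(y,z),y,z],1)
h=np.r_[g,.19]
j=manip.read_joint_positions()
s=min((1,-1),key=lambda s:np.abs(np.subtract(manip.inverse_kinematics(h,Ry(s)),j)).max())
manip.command_gripper(.42)
manip.movep(h,Ry(s))
print("hit",manip.servo_line(np.r_[g,.091],speed=.08,max_force=6),manip.read_tool_pos(),manip.read_contact_force())
manip.command_gripper(0,25)
print("w",manip.read_width()*92,manip.read_contact_force(),manip.read_time_s())
a=manip.read_tool_pos()
st=manip.servo_line(a-np.r_[ey,0]*.030,speed=.03,max_force=12)
d=manip.read_tool_pos()-a
print(st,"moved",d[:2]@ey,d,manip.read_contact_force(),manip.read_width()*92,manip.read_time_s())
c=optics.capture("top");cv2.imwrite("pics/t2.png",cv2.resize(c["frame"][130:260,180:340],None,fx=4,fy=4)[:,:,::-1])
E
```

```text
hit False [0.51024403 0.09927916 0.09148298] [ 0.11954645  0.84824876 -0.02004877]
w 14.539966427566602 [ 0.55165251 -1.74213139  3.41395259] 10.8333
True moved -0.023024587820963435 [ 3.22720430e-03 -2.27974304e-02 -4.50109642e-05] [-1.51951308  5.3716411   4.41628471] 14.022435063107501 11.6
```

View pics/t2.png

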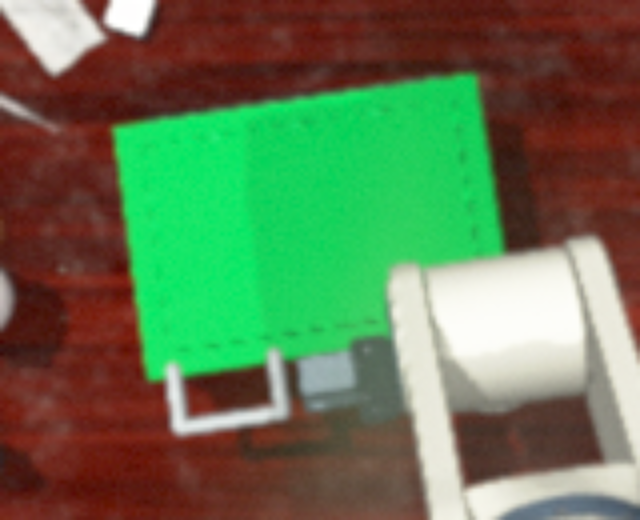

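The top view shows the gripper over the grip end, lid and pull undisturbed (pull bar at ~(230,425)). The bolt moved 23 mm and came up hard, which matches its 30 mm stop. Back to the pull.

```bash
python3 - <<'E'
from h import *
z0=np.load("z0.npy")
manip.command_gripper(.42,20)
manip.servo_line(manip.read_tool_pos()+[0,0,.1],speed=.15)
manip.command_gripper(.32)
manip.movep(z0+[0,0,.1],R(1))
print("hit",manip.servo_line(z0,speed=.08,max_force=6))
manip.command_gripper(0,20)
p0=manip.read_tool_pos();print("w",manip.read_width()*92,manip.read_contact_force(),p0-z0,manip.read_time_s())
r=np.hypot(.245,.01);f0=np.arctan2(.01,.245);F=np.arcsin((.01+.12)/r)-f0
for t in np.linspace(0,F,9)[1:]:
    d=r*(np.cos(f0)-np.cos(f0+t));dz=r*(np.sin(f0+t)-np.sin(f0))
    st=manip.servo_line(p0+np.r_[d*ex,dz],speed=.05,max_force=10)
    print(round(dz,4),st,manip.read_contact_force().round(1),round(manip.read_width()*92,1))
    if st: break
manip.pause(.5)
print(manip.read_tool_pos()-p0,manip.read_qd(),manip.read_time_s())
c=optics.capture("scene");cv2.imwrite("pics/s3.png",c["frame"][120:330,140:420,::-1].repeat(2,0).repeat(2,1))
c=optics.capture("wrist");cv2.imwrite("pics/w3.png",c["frame"][:,:,::-1])
E
```

```text
hit False
w 11.1650633931905 [-0.15206503 -0.38598305  3.55539261] [-6.30618240e-06  8.40989795e-05  2.64789207e-04] 16.2583
0.0158 False [-0.1 -0.4 -2.4] 11.1
0.0316 False [-0.9 -0.5 -2.6] 11.0
0.0471 False [-2.8 -0.2 -2.2] 11.2
0.0624 False [-3.8 -0.2 -1.8] 11.5
0.0774 False [-6.6 -1.5  0.4] 11.4
0.0921 False [-6.6 -0.7  1. ] 10.9
0.1063 False [-8.8 -1.1  3.3] 11.2
0.12 False [-9.3 -1.2  4. ] 11.4
[0.03559259 0.0050986  0.12078529] [ 0.03120838 -0.07962121 -0.04815184  0.00449206  0.05567186  0.06395248] 20.5
```

View pics/s3.png

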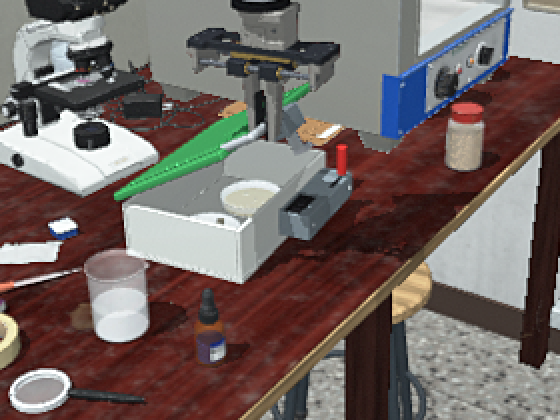

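View pics/w3.png

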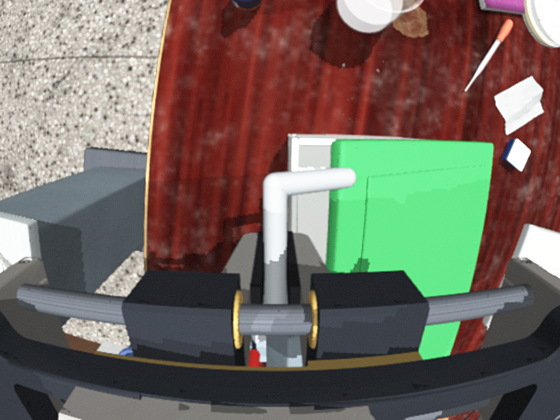

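The scene shows the lid open and held by the pull at the gripper. The red grip is at the far end of its housing (342,160 in the crop), and the jar, beaker and dropper still stand. The wrist view shows the bar between the fingers, and the rise is 12.1 cm.

```bash
python3 -c "
from h import *
manip.pause(.5);print(manip.read_qd().round(2) if hasattr(manip.read_qd(),'round') else manip.read_qd(),manip.read_tool_pos());print(manip.close_job())"
```

```text
[ 0.02 -0.   -0.05  0.02  0.07  0.04] [0.51383675 0.27422151 0.21548134]
the job is handed in; nothing more can be done
None
```

The light tug showed the lid was caught, so I drew the bolt to its stop, raised the lid until the pull was 12.1 cm up, and handed the job in with the gripper still holding it and the jar, beaker and dropper bottle untouched.

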